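# Close the draw latch of the tailor's accessory case

### The arm

A 7-joint arm with a two-finger parallel gripper is mounted at the origin on the work surface. World frame = base frame: x ahead of the robot, y to its left, z up, the work surface at z = 0. Lengths are in mm, angles in rad, forces in N, time in s.
With the tool pointing down it reaches from about 400 to 750 mm from the base axis. Payload 19.5 kg.
Tool frame: the origin (TCP) lies midway between the tips of the shut fingers; the grasp point (between the pads) lies 19 mm behind it (grasp_offset is the distance from the TCP to the grasp point, in mm); z points along the fingers, y is the line along which they close (so a half turn about z gives the same grasp; the last joint's range is limited). The gripper opens to 85 mm and grips with 20 to 120 N. Pads are 22 mm wide; open, the fingers measure 114 mm over their backs; the gripper's body (76 mm by 85 mm) begins 54 mm behind the grasp point. The pads swing forward as they close: fully open they stand 13 mm farther back than shut.
Start: joints at [1.196, 0.707, -0.028, 1.485, 0.022, 0.951, -0.075], TCP at [187.839, -543.426, 231.268] pointing down, gripper open.
Joint ranges: [-2.71, 2.71], [-0.32, 2.16], [-1.57, 1.52], [0, 2.45], [-1.46, 4.6], [0, 2.02], [-2.83, 2.83]. Speed limits (rad/s): [1.89, 1.89, 2.57, 2.57, 3.01, 3.01, 3.01].

### API

Orientations are given as a unit quaternion [x, y, z, w].
In Python, from station import * gives the robot as it stands. The module is installed in compiled form; this text tells all that it offers. Calls block until the motion is done:
- goto(position, orientation): joint-space move of the TCP to a pose.
- move_linear(position, feed=150, rotation=None): straight line of the TCP; rotation=None keeps the orientation; feed is the mean speed in mm/s.
- move_joints(angles): joint-space move.
- release() and grasp(squeeze=None): open the fingers fully, or close them until they stop; squeeze is the grip in N (None keeps the last).
- hold(seconds).
- ik(position, orientation): joint angles nearest the present ones, or None.
- snapshot(name): name is "scene" or "top" or "wrist"; returns (picture, depth): 400x640x3 uint8, blue, green, red; 400x640 float32, mm along the optical axis (not along the pixel's ray), 0 where there is no reading.
- camera_info(name): a dict with "intrinsics" (3x3 intrinsics, pixels), "extrinsics" (4x4, takes a point from camera to world coordinates). Camera axes: x right, y down, z forward; pixel columns grow to the right and rows downward; lengths in mm; the calibration is good to about 2 mm. The wrist camera is an equidistant fisheye: a pixel r from the principal point sees the ray r / f radians off the axis. A picture is of the moment at which its call begins: read the wrist's pose just before it. camera_info takes no time and is no camera call; for the wrist camera it gives the pose at the moment of the call.
A pose or a line that the arm cannot do raises PlanningError and nothing moves.
- sign_off(): hands the job in, once; it reports no verdict.
Trained networks look in the newest picture that a camera, given by its name, has taken for a name from the list of things; names that differ only in an ending like _2 or _b are one class to them, and where a whole thing is asked for, a point or a joint stands for the part that bears it (a point fixed in the world has none). Each returns a list of dicts, best first, with "score" (0 to 1); they miss things now and then, are a little off and sometimes report something else, mostly with a low value. They report only what shows in the picture. A call takes as long as a camera call.
- find_in(camera, thing): "extent" ([left, top, right, bottom] in pixels, round what is visible of it).
Readings, each from a call of its own:
- get_time_s(): time.
- get_q(): joint angles.
- get_qd(): joint speeds.
- get_effort(): joint torques, N m.
- get_ee_pos(): TCP position.
- get_orientation(): TCP orientation.
- get_contact_force(): force on the tool from outside, world axes, zero at the start.
- get_moment(): the same for the moment, N m.
- get_width(): finger opening in mm.
Only numpy, scipy, OpenCV 4.12 (cv2) and the standard library are available. Lean on these libraries where they do the work, as an engineer would, in place of code of your own. Each camera call takes 0.05 s, during which the arm holds its last target. There are 200 camera calls.

### The job

Latch the wooden accessory case shut: hook the wire loop of its draw latch over the keeper on the lid so that its bar sits down behind the post and under the lip, then press the lever down over centre until it lies fully home on its rubber bumper and the lid is drawn shut. Press no harder than it takes (more than about 35 N damages the bumper), leave the other things alone, and let go at the end.

Things in the scene. Friction and masses are not known exactly. Their poses are not given: they have to be found in the camera images.
- case: dark wooden case lying on its back, fixed to the bench, 200 long (x) x 250 wide (y) x 130 high, steel draw latch on its upper face. Origin on the bench straight below the lever's pivot axis; +x points from lever to keeper, y along the seam, z up. Case body x = -95 to 30, lid x = 31 to 105. Sizes are in mm, places x, y, z in this frame (z from the bench)
- lever (a joint): latch lever: steel plate 28 wide, 4 thick, reaching 62 from its pivot axis, which runs along y at x = 0, z = 144. 0 rad = flat, pointing to -x, underside just on the bumper; grows as its free end swings up and over towards +x (pi/2 upright), stop at 1.9. A stiff pivot (0.035 N m) holds it where it is left, even just short of flat. Starts at 0.85 to 1.25
- lever_press (a point): point on the middle of the lever's upper face (upper when flat), 50 from the pivot axis and 12 short of its free end; frame turns with the lever. With the loop hooked, 2 to 6 N square to the plate here swing it down; the load falls away below about 0.1 rad (over centre), and then the bumper answers firmly
- loop (a joint): wire loop: U of 6 thick steel wire, 42 wide over its legs, hinged on the lever 14 from the lever's axis towards its free end and 1 below it (flat lever); bar 75 from the hinge. Elevation of the loop above level (bar up) = this joint minus lever, 0.25 to 0.9 at the start. Hinge friction 0.02 N m: it stays where put, and swinging the lever down lifts the bar unless it is under the keeper's lip
- loop_bar (a point): middle of the axis of the loop's bar (the U's closed end), which sticks out as an ear 6 beyond each leg; its x points along the legs away from the hinge. Hold the loop from above across its legs (42 wide), just behind the ears, and carry it: lever and loop follow as a linkage in the case's x-z plane. A pinch slips along the smooth legs at some newtons, until it meets the ears
- keeper_seat (a point): where the bar's axis lies when latched: x = 61, z = 142, lid shut (x 5 more when ajar). Axes of the lid: x away from lever, z up. Keeper: steel hook 22 wide; post 6 thick, far face 2.2 to -x of here, top 8 above; lip on it overhangs 2.5 to +x, its underside 4.5 above; foot 3 below carries the bar, to 21 in +x. Bar goes over the lip, down at 6 or more in +x, then back to -x under the lip
- lid (a joint): the lid's hinge, along y at the bottom of the seam (x = 30, z = 10). 0 = shut, 0.035 rad = ajar (5 gap at the top). A springy seal holds it ajar: about 20 N in -x at the keeper to start it moving, about 40 N to hold it shut. The lid's upper face is 12 below the keeper seat
- bumper: rubber bumper block on the case, 12 x 20 and 12 high, centre 42 from the lever's axis towards -x; it stops the flat lever. Origin at the centre of its underside (z = 130). A load over 35 N damages it
- spool: wooden thread spool, 32 across, 36 high, standing on the case; origin under its centre
- cone: white thread cone, 68 across, 125 high, standing on the bench beside the case; origin under its centre
- tin: steel tin, 72 across, 60 high, standing on the bench beside the case; origin under its centre

How it is judged:
By the outcome, as a careful person would: the job done as asked, in the order asked, and still so for the second after the job is handed in, with the robot touching nothing.
It also fails if it takes over 64 s, if anything falls off the work surface, if the arm or the gripper's body presses on something with over 40 N, if the wrist force passes 120 N, or if a joint passes its speed limit or range.

## Working session

There is one attempt and no reset: what is moved stays moved. The work goes in short steps, each a Python script; the robot and the scene stay as the last script left them, time stands still between calls to the robot, and variables do not carry over. Pictures are saved under pics/ and viewed, on a budget of 10 in all, crops included, one or two more only if the job needs it, and the job is handed in when it is done.

```bash
mkdir -p pics; ls
python3 - <<'E'
from station import *
import cv2,numpy as np
for c in ("top","scene"):
    p,d=snapshot(c); cv2.imwrite(f"pics/{c}0.png",p); np.save(f"{c}0.npy",d)
    i=camera_info(c); print(c,np.round(i["intrinsics"],1).tolist(),np.round(i["extrinsics"],3).tolist())
    for t in ("case","lever","loop","loop_bar","keeper_seat","lid","bumper","spool","cone","tin"):
        r=find_in(c,t); print(t,[(round(x["score"],2),np.round(x["extent"]).tolist()) for x in r[:2]])
print(get_time_s())
E
```

```text
pics
top [[428.2, 0.0, 318.6], [0.0, 428.2, 198.0], [0.0, 0.0, 1.0]] [[0.025, -0.996, 0.087, 517.004], [-1.0, -0.026, -0.009, 76.651], [0.011, -0.087, -0.996, 1078.326], [0.0, 0.0, 0.0, 1.0]]
case [(0.9, [251.0, 172.0, 373.0, 280.0])]
lever [(0.64, [294.0, 199.0, 323.0, 249.0])]
loop [(0.8, [296.0, 198.0, 319.0, 233.0])]
loop_bar [(0.66, [295.0, 198.0, 320.0, 236.0])]
keeper_seat [(0.58, [252.0, 175.0, 366.0, 226.0])]
lid [(0.94, [253.0, 176.0, 366.0, 223.0])]
bumper [(0.54, [312.0, 246.0, 317.0, 252.0])]
spool [(0.65, [264.0, 260.0, 279.0, 271.0]), (0.38, [254.0, 174.0, 367.0, 221.0])]
cone [(0.74, [210.0, 221.0, 243.0, 243.0])]
tin [(0.94, [382.0, 209.0, 419.0, 239.0])]
scene [[494.3, 0.0, 316.7], [0.0, 494.3, 198.2], [0.0, 0.0, 1.0]] [[-0.779, 0.41, -0.474, 1076.526], [0.627, 0.506, -0.592, 655.047], [-0.003, -0.759, -0.652, 736.086], [0.0, 0.0, 0.0, 1.0]]
case [(0.89, [268.0, 132.0, 427.0, 270.0])]
lever [(0.84, [323.0, 135.0, 367.0, 172.0])]
loop [(0.55, [320.0, 152.0, 361.0, 168.0])]
loop_bar [(0.5, [325.0, 150.0, 359.0, 164.0])]
keeper_seat [(0.63, [268.0, 154.0, 388.0, 271.0])]
lid [(0.61, [268.0, 157.0, 387.0, 273.0])]
bumper [(0.41, [359.0, 158.0, 368.0, 168.0])]
spool [(0.65, [402.0, 158.0, 422.0, 181.0])]
cone [(0.81, [406.0, 227.0, 440.0, 291.0])]
tin [(0.74, [266.0, 150.0, 295.0, 174.0])]
1.1
```

```bash
cat > h.py <<'E'
import numpy as np,cv2
def cloud(d,info):
    K=info["intrinsics"];E=np.array(info["extrinsics"]);h,w=d.shape
    u,v=np.meshgrid(np.arange(w),np.arange(h));K=np.array(K)
    p=np.stack([(u-K[0,2])/K[0,0]*d,(v-K[1,2])/K[1,1]*d,d],-1)
    P=p@E[:3,:3].T+E[:3,3];P[d<=0]=np.nan
    return P
E
python3 - <<'E'
from h import *; from station import *
a=cv2.resize(cv2.imread("pics/top0.png")[160:290,200:430],None,fx=3.4,fy=3.4,interpolation=2)[:,:790]
b=cv2.resize(cv2.imread("pics/scene0.png")[120:280,250:450],None,fx=2,fy=2)
c=np.zeros((442+150,790,3),np.uint8);a=cv2.resize(cv2.imread("pics/top0.png")[165:285,245:375],None,fx=3,fy=3,interpolation=2)
c[:360,:390]=a
s=cv2.resize(cv2.imread("pics/scene0.png")[125:280,260:430],None,fx=2.3,fy=2.3,interpolation=2);c[:s.shape[0],395:395+s.shape[1]]=s
cv2.imwrite("pics/v1.png",c[:370])
for n in("top","scene"):
    P=cloud(np.load(n+"0.npy"),camera_info(n)); z=P[...,2]
    m=(abs(z-130)<5)&(P[...,0]>300)&(P[...,0]<750)&(abs(P[...,1]-80)<220)
    m=cv2.morphologyEx(m.astype(np.uint8),cv2.MORPH_OPEN,np.ones((3,3)))>0
    q=P[m]; print(n,m.sum(),q.mean(0),cv2.minAreaRect(q[:,:2].astype(np.float32)),np.percentile(q,[1,99],axis=0).round(1).tolist())
E
```

```text
top 8893 [534.17511999  80.2838244  129.49882168] ((536.2954711914062, 82.49702453613281), (203.687744140625, 251.66885375976562), 7.778568744659424) [[430.4, -43.8, 125.5], [641.7, 208.7, 133.7]]
scene 5473 [534.09443025 100.05100853 127.53039457] ((537.412353515625, 84.21224212646484), (203.3832550048828, 252.50929260253906), 7.465287685394287) [[435.6, -40.3, 125.1], [625.5, 210.7, 132.7]]
```

View pics/v1.png

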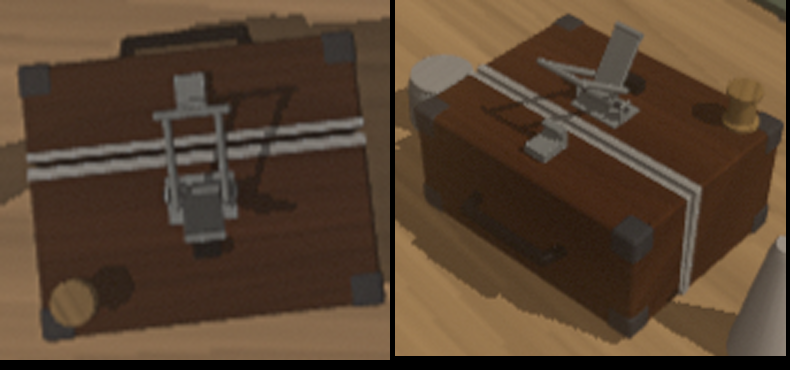

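```bash
cat >> h.py <<'E'
from scipy.spatial.transform import Rotation as R
class F: o=np.array([529.4,81.5]);yaw=0.133   # case frame
def W(x,y,z):
    c,s=np.cos(F.yaw),np.sin(F.yaw);return [F.o[0]+c*x-s*y,F.o[1]+s*x+c*y,z]
def C(P):
    c,s=np.cos(F.yaw),np.sin(F.yaw);q=P[...,:2]-F.o
    return np.stack([c*q[...,0]+s*q[...,1],-s*q[...,0]+c*q[...,1],P[...,2]],-1)
def ori(pitch=0,flip=1):
    # tool z down, leaning by pitch: tool z = (sin p,0,-cos p) in case frame; tool y along case y*flip
    z=np.array([np.sin(pitch),0,-np.cos(pitch)]);y=np.array([0,1.0*flip,0]);x=np.cross(y,z)
    return (R.from_euler("z",F.yaw)*R.from_matrix(np.stack([x,y,z],1))).as_quat()
def fish(info,u,v):
    K=np.array(info["intrinsics"]);a=(np.asarray(u,float)-K[0,2])/K[0,0];b=(np.asarray(v,float)-K[1,2])/K[1,1]
    r=np.hypot(a,b)+1e-9;return np.stack([a/r*np.tan(r),b/r*np.tan(r),np.ones_like(r)],-1)
def wcloud(d,info):
    E=np.array(info["extrinsics"]);u,v=np.meshgrid(np.arange(640),np.arange(400))
    P=(fish(info,u,v)*d[...,None])@E[:3,:3].T+E[:3,3];P[d<=0]=np.nan;return P
E
python3 - <<'E'
from h import *; from station import *
print(R.from_quat(get_orientation()).as_matrix().round(2).tolist(),get_q(),get_width())
i=camera_info("wrist");print(np.round(i["intrinsics"],1).tolist());E=np.array(i["extrinsics"])
T=R.from_quat(get_orientation()).as_matrix()
print((T.T@(E[:3,3]-get_ee_pos())).round(1),(T.T@E[:3,:3]).round(2).tolist())
for f in(1,-1):
    for z in (340,190): print(f,z,ik(W(60,0,z),ori(0,f)))
E
```

```text
[[0.95, 0.33, -0.0], [0.33, -0.95, 0.0], [0.0, -0.0, -1.0]] [ 1.1963379   0.7065012  -0.02760928  1.48461586  0.02197228  0.95091427
 -0.07549401] 85.67193657721533
[[309.7, 0.0, 323.5], [0.0, 309.7, 197.9], [0.0, 0.0, 1.0]]
[  84.4   -0.3 -142.8] [[0.0, -0.95, -0.33], [1.0, 0.0, -0.0], [0.0, -0.33, 0.95]]
1 340 [ 0.14928784  0.73915279 -0.84572826  1.17939521  0.53354771  1.43937284
  1.08066358]
1 190 [ 0.14636286  0.87533788 -0.76887041  1.44853764  0.64930569  1.08204125
  0.95285077]
-1 340 [-0.22004494  0.65140686  0.0344873   1.19427815 -0.0217208   1.29625597
 -1.62452241]
-1 190 [-0.30565045  0.79844778  0.21112757  1.46532815 -0.19309549  0.89820371
 -1.47376729]
```

Run:
```python
from h import *; from station import *
goto(W(20,0,300),ori(0,-1)); move_linear(W(20,0,265),feed=100)
i=camera_info("wrist"); p,d=snapshot("wrist"); cv2.imwrite("pics/w1.png",p); np.save("w1.npy",d)
E=np.array(i["extrinsics"]);print(E.round(3).tolist());np.save("w1E.npy",E)
print(get_time_s(),get_ee_pos(),get_contact_force())
for t in ("lever","lever_press","loop","loop_bar","keeper_seat","bumper","lid"):
    print(t,[(round(x["score"],2),np.round(x["extent"]).tolist()) for x in find_in("wrist",t)[:2]])
P=wcloud(d,i);Q=C(P)
m=abs(Q[...,2]-130)<4
for s in (Q[...,0]<25,Q[...,0]>38):
    q=Q[m&s];q=q[(abs(q[:,1])<122)];print(len(q),np.percentile(q,[1,50,99],axis=0).round(1).tolist())
m=(Q[...,2]>137)&(abs(Q[...,1])<60)&(Q[...,0]>-70)&(Q[...,0]<110)
q=Q[m]; print(len(q))
# lever pts / keeper pts
k=q[(q[:,2]<156)&(q[:,0]>45)];print("keeper",len(k),np.percentile(k,[1,10,50,90,99],axis=0).round(1).tolist())
l=q[q[:,2]>150];l=l[l[:,2]<215];print("hi",len(l),np.percentile(l,[1,10,50,90,99],axis=0).round(1).tolist())
cv2.imwrite("pics/v2.png",cv2.resize(p[20:320,170:470],None,fx=2,fy=2))
```

```text
[[0.132, -0.937, -0.323, 632.852], [-0.991, -0.125, -0.042, 95.432], [-0.001, 0.326, -0.945, 408.112], [0.0, 0.0, 0.0, 1.0]]
4.225 [549.48433142  84.0384976  265.59970347] [-0.58206422 -0.50305298  0.05755773]
lever [(0.91, [286.0, 161.0, 358.0, 271.0]), (0.38, [191.0, 72.0, 459.0, 170.0])]
lever_press [(0.84, [286.0, 158.0, 359.0, 274.0]), (0.3, [286.0, 159.0, 360.0, 223.0])]
loop [(0.7, [192.0, 71.0, 455.0, 170.0]), (0.57, [286.0, 156.0, 359.0, 221.0])]
loop_bar [(0.87, [282.0, 157.0, 357.0, 228.0])]
keeper_seat [(0.7, [190.0, 70.0, 458.0, 170.0])]
bumper []
lid [(0.87, [190.0, 71.0, 454.0, 169.0])]
19140 [[-89.1, -118.9, 128.5], [-23.5, -3.7, 130.1], [24.1, 119.4, 132.5]]
17703 [[40.2, -119.0, 126.4], [76.2, 0.0, 128.7], [109.1, 119.4, 131.1]]
29800
keeper 721 [[61.4, -9.6, 137.0], [63.3, -7.7, 137.3], [72.1, 0.9, 138.3], [85.4, 10.1, 149.4], [89.7, 12.6, 150.4]]
hi 3634 [[-28.5, -22.9, 150.4], [-23.8, -16.3, 158.4], [-2.4, 0.8, 184.7], [57.8, 18.2, 200.4], [60.5, 24.8, 201.7]]
```

View pics/v2.png

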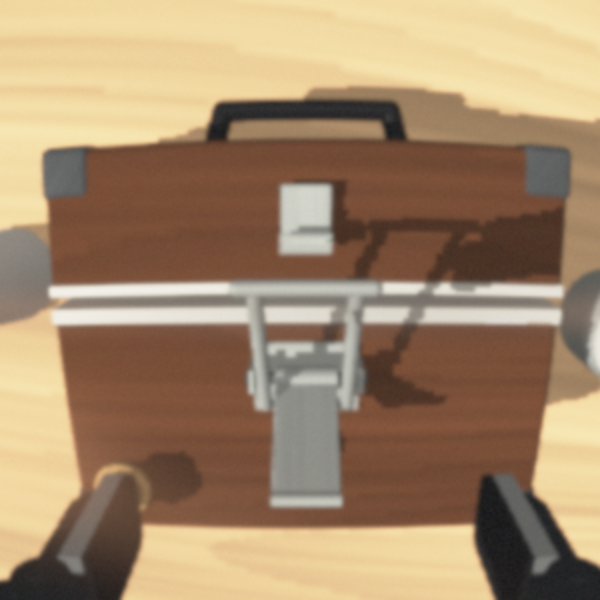

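```bash
cat >> h.py <<'E'
def parts(Q,show=True):
    pc=lambda q,a:np.percentile(q,[2,50,98],axis=0).round(1).tolist()
    k=Q[(Q[...,2]>146)&(Q[...,2]<154)&(Q[...,0]>50)&(Q[...,0]<78)&(abs(Q[...,1])<25)];print("lip",len(k),pc(k,0))
    k=Q[(Q[...,2]>135.5)&(Q[...,2]<142)&(Q[...,0]>50)&(Q[...,0]<100)&(abs(Q[...,1])<25)];print("foot",len(k),pc(k,0))
E
python3 - <<'E'
from h import *; from station import *
i=camera_info("wrist");i["extrinsics"]=np.load("w1E.npy");d=np.load("w1.npy");p=cv2.imread("pics/w1.png");Q=C(wcloud(d,i));parts(Q)
pr=lambda n,q:print(n,len(q),np.percentile(q,[2,50,98],axis=0).round(1).tolist())
hi=(abs(Q[...,1])<60)&(Q[...,2]<230)&(Q[...,2]>150)
l=Q[hi&(Q[...,0]<0)&(abs(Q[...,1])<13)];pr("lever",l)
b=Q[hi&(Q[...,0]>45)&(Q[...,2]>175)&(abs(Q[...,1])<40)];pr("bar",b)
legs=Q[hi&(Q[...,0]>8)&(Q[...,0]<50)&(abs(Q[...,1])<30)];pr("legs",legs)
print(np.polyfit(l[:,0],l[:,2],1),np.polyfit(legs[:,0],legs[:,2],1))
# seam and yaw: white strip
g=p.astype(int);w=(p.min(-1)>150)&(abs(Q[...,2]-130)<6)&(Q[...,0]>10)&(Q[...,0]<55)&(abs(Q[...,1])>35)&(abs(Q[...,1])<120)
q=Q[w];pr("strip",q)
for s in(q[:,0]<30,q[:,0]>36):
  if s.sum()>10: print(s.sum(),np.polyfit(q[s,1],q[s,0],1))
for lo,hi_ in((0,27),(45,100)):
    m=(abs(Q[...,2]-130)<5)&(Q[...,0]>lo)&(Q[...,0]<hi_)&(abs(Q[...,1])<140);q=Q[m]
    bins=np.arange(lo,hi_,6);e=[(x,q[abs(q[:,0]-x)<2][:,1].min().round(1),q[abs(q[:,0]-x)<2][:,1].max().round(1)) for x in bins+2 if (abs(q[:,0]-x)<2).any()];print(e)
h=np.histogram(Q[(abs(Q[...,1])<60)&(abs(Q[...,1])>40)&(Q[...,0]>20)&(Q[...,0]<50)][:,2],bins=np.arange(100,140,4));print(h)
m=(abs(Q[...,2]-128)<5)&(Q[...,0]>90)&(abs(Q[...,1])<115);q=Q[m]
bb=[(y,q[abs(q[:,1]-y)<3][:,0].max().round(1)) for y in range(-100,101,25)];print(bb)
m=(abs(Q[...,2]-130)<5)&(Q[...,0]<-70)&(abs(Q[...,1])<115);q=Q[m]
print([(y,q[abs(q[:,1]-y)<3][:,0].min().round(1)) for y in range(-100,101,25) if (abs(q[:,1]-y)<3).any()])
E
```

```text
lip 266 [[61.4, -9.2, 147.6], [65.5, 1.7, 149.0], [69.2, 12.6, 150.4]]
foot 618 [[68.6, -9.6, 136.0], [79.2, 0.9, 137.5], [89.7, 11.3, 139.1]]
lever 1772 [[-28.5, -12.3, 154.2], [-15.5, 0.0, 179.7], [-0.6, 12.5, 200.6]]
bar 873 [[46.4, -23.4, 193.7], [56.9, 0.0, 199.9], [60.4, 25.7, 201.8]]
legs 617 [[9.2, -19.5, 167.6], [31.1, -13.7, 183.4], [49.3, 21.7, 195.8]]
[ -1.71925615 153.33514191] [  0.69785061 161.31170143]
strip 2302 [[25.5, -116.5, 128.8], [32.3, 42.5, 130.4], [44.7, 116.7, 131.8]]
769 [-5.11674922e-04  2.76597014e+01]
941 [-2.49256065e-03  4.20178632e+01]
[(np.int64(2), np.float64(-121.5), np.float64(124.3)), (np.int64(8), np.float64(-121.8), np.float64(124.1)), (np.int64(14), np.float64(-123.3), np.float64(124.5)), (np.int64(20), np.float64(-121.1), np.float64(124.5)), (np.int64(26), np.float64(-124.6), np.float64(124.9))]
[(np.int64(47), np.float64(-121.6), np.float64(125.1)), (np.int64(53), np.float64(-122.2), np.float64(125.3)), (np.int64(59), np.float64(-122.9), np.float64(124.5)), (np.int64(65), np.float64(-121.9), np.float64(124.6)), (np.int64(71), np.float64(-122.1), np.float64(125.1)), (np.int64(77), np.float64(-122.8), np.float64(125.9)), (np.int64(83), np.float64(-122.1), np.float64(124.4)), (np.int64(89), np.float64(-123.7), np.float64(126.4)), (np.int64(95), np.float64(-124.6), np.float64(125.7)), (np.int64(101), np.float64(-123.0), np.float64(126.2))]
(array([   0,   32,   35,   27,   36,   61,   42, 1050,    6]), array([100, 104, 108, 112, 116, 120, 124, 128, 132, 136]))
[(-100, np.float64(111.5)), (-75, np.float64(110.6)), (-50, np.float64(110.3)), (-25, np.float64(110.3)), (0, np.float64(110.1)), (25, np.float64(110.4)), (50, np.float64(110.3)), (75, np.float64(109.6)), (100, np.float64(109.6))]
[(-75, np.float64(-89.8)), (-50, np.float64(-90.5)), (-25, np.float64(-91.4)), (0, np.float64(-91.0)), (25, np.float64(-90.9)), (50, np.float64(-90.4)), (75, np.float64(-89.7))]
```

```bash
cat >> h.py <<'E'
F.o=F.o+np.array([np.cos(.133)*2.8-np.sin(.133)*1.2,np.sin(.133)*2.8+np.cos(.133)*1.2]);F.yaw=.135
def link(bx,bz):
    "bar (case x,z) -> lever angle, loop elevation"
    v=np.array([bx,bz-144.]);r1=np.hypot(14,1);D=np.hypot(*v)
    a=np.arctan2(v[1],v[0])+np.arccos((r1**2+D*D-75**2)/(2*r1*D))
    h=r1*np.array([np.cos(a),np.sin(a)]);L=np.pi-a-np.arctan2(1,14)  # hinge lies 1 below lever plane
    L=np.pi-a+np.arctan2(1,14)*-1
    # exact: hinge=14d-n
    from scipy.optimize import brentq
    f=lambda L:np.arctan2(14*np.sin(L)-np.cos(L),-14*np.cos(L)-np.sin(L))-a
    L=brentq(f,.3,2.2);e=np.arctan2(v[1]-h[1],v[0]-h[0]);return L,e
BACK,DEEP=16.,12.
def tool(bx,bz,up=0,back=BACK,de=0):
    L,e=link(bx,bz);p=e+de
    g=np.array([bx,bz])-back*np.array([np.cos(e),np.sin(e)])+(DEEP-up)*np.array([np.sin(p),-np.cos(p)])
    return W(g[0],0,g[1]),ori(p,-1),(L,e)
E
python3 - <<'E'
from h import *; from station import *
for b in ((53.8,198.6,60),(53.8,198.6,0),(62,190,0),(75,165,0),(75,142,0),(66,142,0),(66,142,60)):
    P,q,s=tool(*b);j=ik(P,q);print(b,np.round(P,1),np.round(s,2),None if j is None else np.round(j,2))
E
```

```text
(53.8, 198.6, 60) [545.1  84.8 228.8] [1.06 0.61] [-0.36  0.57  0.19  2.24  3.32  0.27  1.28]
(53.8, 198.6, 0) [579.1  89.5 179.6] [1.06 0.61] [-0.22  0.69 -0.03  2.19  2.92  0.35  1.7 ]
(62, 190, 0) [584.5  90.2 172.2] [1.25 0.46] [-0.21  0.69 -0.04  2.02  1.92  0.07  2.71]
(75, 165, 0) [591.7  91.2 151.6] [1.67 0.09] [-0.24  0.8   0.05  1.61 -0.05  0.64 -1.6 ]
(75, 142, 0) [588.3  90.7 133.7] [ 1.76 -0.21] [-0.22  0.97  0.06  1.25 -0.06  1.14 -1.59]
(66, 142, 0) [579.7  89.5 133.1] [ 1.06 -0.18] [-0.23  0.94  0.06  1.33 -0.06  1.06 -1.59]
(66, 142, 60) [590.5  91.  192.1] [ 1.06 -0.18] [-0.23  0.89  0.06  1.22 -0.06  1.22 -1.59]
```

```bash
sed -i 's/BACK,DEEP=16.,12./BACK,DEEP=17.,10./; s/de=0)/de=-.3)/' h.py
python3 - <<'E'
from h import *; from station import *
for b in ((53.8,198.6,50),(53.8,198.6,0),(62,190,0),(75,165,0),(75,142,0),(66,142,0),(66,142,60)):
    P,q,s=tool(*b);j=ik(P,q);print(b,np.round(P,1),np.round(s,2),None if j is None else np.round(j,2))
P,q,s=tool(53.8,198.6,50);goto(P,q);f0=np.array(get_contact_force())
move_linear(tool(53.8,198.6,0)[0],feed=60)
print(get_time_s(),np.array(get_contact_force())-f0)
i=camera_info("wrist");p,d=snapshot("wrist");cv2.imwrite("pics/w2.png",p)
s,_=snapshot("scene");
a=p[100:390,170:470];b=cv2.resize(s[120:220,290:400],None,fx=2.9,fy=2.9,interpolation=2)
cv2.imwrite("pics/v3.png",np.hstack([a,b]))
E
```

```text
(53.8, 198.6, 50) [559.5  86.8 227. ] [1.06 0.61] [-0.27  0.59  0.07  1.87 -0.04  0.37 -1.62]
(53.8, 198.6, 0) [574.5  88.8 179.4] [1.06 0.61] [-0.26  0.68  0.06  1.88 -0.05  0.27 -1.61]
(62, 190, 0) [579.9  89.6 172.6] [1.25 0.46] [-0.24  0.74  0.06  1.7  -0.05  0.55 -1.6 ]
(75, 165, 0) [587.5  90.6 153.6] [1.67 0.09] [-0.22  0.94  0.06  1.25 -0.06  1.17 -1.59]
(75, 142, 0) [585.   90.3 136.9] [ 1.76 -0.21] [-0.21  1.16  0.06  0.82 -0.07  1.67 -1.59]
(66, 142, 0) [576.2  89.1 136.3] [ 1.06 -0.18] [-0.21  1.12  0.06  0.93 -0.07  1.58 -1.59]
(66, 142, 60) [603.9  92.8 189.4] [ 1.06 -0.18] [-0.21  1.14  0.07  0.68 -0.08  1.81 -1.6 ]
6.225 [0.80718708 0.6478132  0.35580547]
```

View pics/v3.png

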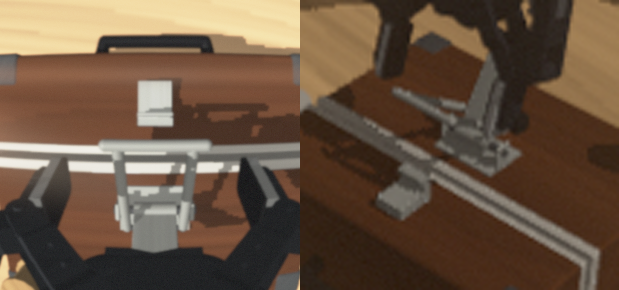

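Run:
```python
from h import *; from station import *
f0=np.array(get_contact_force())
grasp(20);print("w",get_width(),get_time_s(),np.array(get_contact_force())-f0)
i=camera_info("wrist");p,d=snapshot("wrist");cv2.imwrite("pics/w3.png",p)
s,_=snapshot("scene")
a=p[100:390,170:470];b=cv2.resize(s[120:220,290:400],None,fx=2.9,fy=2.9,interpolation=2)
cv2.imwrite("pics/v4.png",np.hstack([a,b]))
```

```text
w 40.86666118024383 6.8 [-0.2546062  -5.08949161  0.60035419]
```

View pics/v4.png

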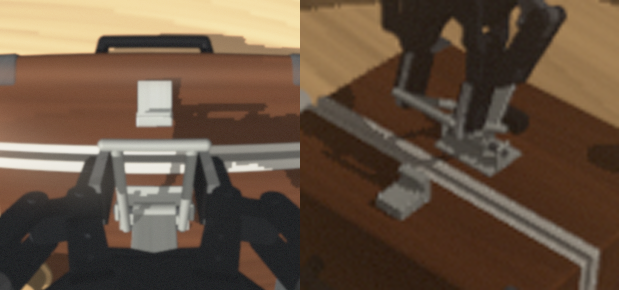

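```bash
sed -i 's/return W(g\[0\],0,g\[1\])/return W(g[0],F.y,g[1])/; s/^BACK,/F.y=-.8\nBACK,/' h.py
cat >> h.py <<'E'
def path(pts,feed=60,fmax=12,f0=0,lead=None):
    from station import move_linear,get_contact_force
    for b in pts:
        P,q,s=tool(*b);move_linear(P,feed=feed,rotation=q)
        f=np.array(get_contact_force())-f0
        if np.linalg.norm(f)>fmax: print("stop",b,f.round(1));return b
    print("ok",pts[-1],f.round(1),np.round(s,2));return pts[-1]
E
python3 - <<'E'
from h import *; from station import *
f0=np.array([.8,.6,.4])*0+np.array(get_contact_force())*0
print(np.round(get_contact_force(),2))
path([(53.8,198.6)],feed=10);
def seg(a,b,n): return [tuple(np.array(a)+(np.array(b)-a)*k/n) for k in range(1,n+1)]
path(seg((53.8,198.6),(66,182),4)+seg((66,182),(75,165),4)+seg((75,165),(75,158),2),feed=50)
print(get_time_s(),get_width())
i=camera_info("wrist");p,d=snapshot("wrist");cv2.imwrite("pics/w4.png",p);np.save("w4.npy",d)
Q=C(wcloud(d,i));parts(Q)
b=Q[(abs(Q[...,1])<12)&(Q[...,2]>153)&(Q[...,2]<175)&(Q[...,0]>55)&(Q[...,0]<95)];print(len(b),np.percentile(b,[2,50,98],axis=0).round(1).tolist())
s,_=snapshot("scene")
a=p[100:390,170:470];b=cv2.resize(s[120:220,290:400],None,fx=2.9,fy=2.9,interpolation=2)
cv2.imwrite("pics/v5.png",np.hstack([a,b]))
E
```

```text
[ 1.95 -4.78  2.2 ]
ok (53.8, 198.6) [0.7 0.3 1.5] [1.06 0.61]
ok (np.float64(75.0), np.float64(158.0)) [1.1 3.9 0.7] [ 1.64 -0.  ]
9.6583 40.85714711469299
lip 251 [[58.1, -10.4, 148.2], [60.4, -0.0, 149.1], [62.8, 10.3, 150.0]]
foot 1738 [[63.4, -10.8, 136.0], [75.7, 0.0, 137.5], [87.1, 10.4, 139.7]]
672 [[72.7, -11.5, 155.3], [77.0, -0.0, 158.5], [78.6, 11.5, 160.1]]
```

View pics/v5.png

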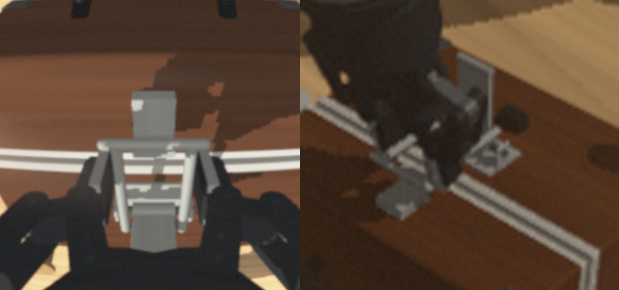

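Run:
```python
from h import *; from station import *
f0=np.array(get_contact_force())
path([(75,z) for z in (154,150,147,144.5)],f0=f0,feed=40,fmax=8)
z=144.5
while z>140.5:
    z-=.5;P,q,s=tool(75,z);move_linear(P,feed=20,rotation=q);f=np.array(get_contact_force())-f0
    print(z,f.round(1))
    if f[2]>3: break
x=75.;f1=np.array(get_contact_force())
while x>64.5:
    x-=1;P,q,s=tool(x,z+.2);move_linear(P,feed=30,rotation=q);f=np.array(get_contact_force())-f1
    print(x,f.round(1),end=" ")
    if f[0]>5 : break
print(get_time_s(),get_width(),np.round(s,2))
i=camera_info("wrist");p,d=snapshot("wrist");cv2.imwrite("pics/w5.png",p);np.save("w5.npy",d)
s,_=snapshot("scene")
a=p[100:390,170:470];b=cv2.resize(s[120:220,290:400],None,fx=2.9,fy=2.9,interpolation=2)
cv2.imwrite("pics/v6.png",np.hstack([a,b]))
```

```text
ok (75, 144.5) [-1.7 -0.3  0.7] [ 1.73 -0.18]
144.0 [-1.9 -0.3  1.6]
143.5 [-3.   0.   0.1]
143.0 [-3.4  0.2  0.5]
142.5 [-3.  -0.4  2. ]
142.0 [-3.8  0.5  1.6]
141.5 [-3.9 -0.3  3.7]
74.0 [ 6.2  1.7 -1.2] 12.5083 41.28522994841986 [ 1.7  -0.22]
```

View pics/v6.png

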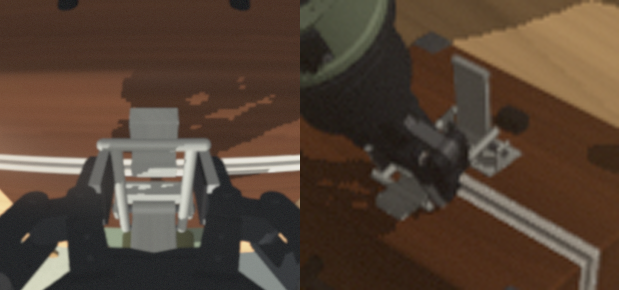

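Run:
```python
from h import *; from station import *
x=74.
while x>65:
    x-=.75;P,q,s=tool(x,141.7);move_linear(P,feed=30,rotation=q);f=np.array(get_contact_force())
    print(x,f.round(1))
    if f[0]>12: break
print(get_time_s(),get_width(),np.round(s,2))
i=camera_info("wrist");p,d=snapshot("wrist");cv2.imwrite("pics/w6.png",p);np.save("w6.npy",d)
Q=C(wcloud(d,i));parts(Q)
cv2.imwrite("pics/v7.png",cv2.resize(p[190:370,230:420],None,fx=3,fy=3,interpolation=2))
```

```text
73.25 [3.3 4.7 2.7]
72.5 [4.  4.8 2.7]
71.75 [4.  5.3 2.7]
71.0 [4.3 4.7 3.1]
70.25 [4.  5.4 4.1]
69.5 [4.  5.1 3.7]
68.75 [4.3 4.8 3.3]
68.0 [3.5 4.9 3.7]
67.25 [3.8 4.9 3.8]
66.5 [3.6 5.4 3.6]
65.75 [7.4 5.5 3.9]
65.0 [13.3  5.3  4.8]
15.6083 40.758932745138544 [ 0.96 -0.18]
lip 1150 [[50.7, -23.9, 146.1], [63.9, -0.1, 148.8], [67.1, 23.9, 153.5]]
foot 2077 [[60.7, -22.6, 135.9], [75.1, -0.5, 137.7], [87.1, 22.4, 141.9]]
```

View pics/v7.png

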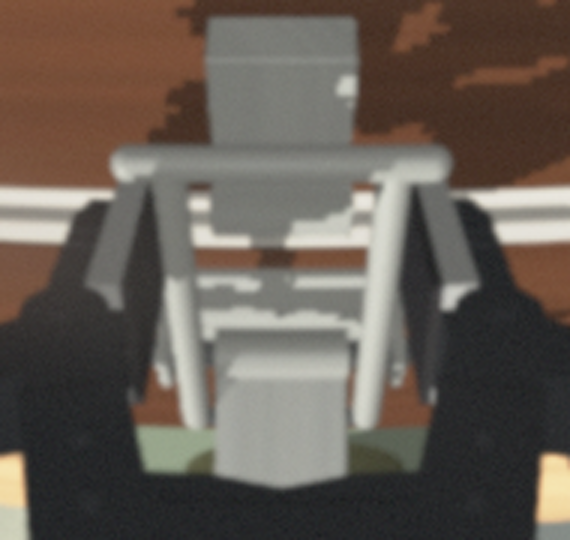

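Run:
```python
from h import *; from station import *
i=camera_info("wrist");Q=C(wcloud(np.load("w6.npy"),i))
for r in range(196,274,3): print(r,np.nanmedian(Q[r,305:342],axis=0)[[0,2]].round(1),np.nanmedian(Q[r,272:280],axis=0).round(1))
```

```text
196 [ 86.6 128.8] [ 86.2  21.4 128.5]
199 [ 86.4 130.5] [ 84.2  21.5 128.4]
202 [ 86.5 132.4] [ 81.9  21.9 128.1]
205 [ 86.5 134.2] [ 80.2  21.9 128.4]
208 [ 86.9 136.3] [ 77.8  22.3 128.2]
211 [ 86.  137.3] [ 76.5  22.3 128.9]
214 [ 83.8 137. ] [ 73.8  22.7 128.5]
217 [ 82.2 137.4] [ 72.3  22.9 129. ]
220 [ 80.3 137.5] [ 69.3  23.2 128.4]
223 [ 78.  137.4] [ 67.7  23.4 129.1]
226 [ 76.2 137.6] [ 65.1  23.8 128.8]
229 [ 73.9 137.5] [ 62.7  24.1 128.9]
232 [ 71.9 137.7] [ 60.4  24.3 129. ]
235 [ 69.5 137.6] [ 58.   24.6 129.1]
238 [ 67.4 137.8] [ 62.6  23.4 134.5]
241 [ 69.5 141.1] [ 69.5  22.  141.3]
244 [ 68.9 142.4] [ 68.8  21.9 142.5]
247 [ 67.9 143.4] [ 67.9  21.9 143.6]
250 [ 66.3 144. ] [ 60.   23.2 139.9]
253 [ 66.5 145.8] [ 60.9  22.8 142.3]
256 [ 66.2 147.2] [ 62.7  22.4 145.2]
259 [ 66.  148.8] [ 63.9  22.  147.7]
262 [ 63.7 149. ] [ 64.9  21.6 150. ]
265 [ 61.3 149.1] [ 65.7  21.3 152.1]
268 [ 58.8 149.2] [ 67.1  21.  154.5]
271 [ 24.1 130.5] [ 68.1  20.6 156.7]
```

```bash
cat >> h.py <<'E'
def lev(L,c=11.,s=50.,lift=0.):
    q=.55*L;d=np.array([-np.cos(L),np.sin(L)]);n=np.array([np.sin(L),np.cos(L)])
    g=np.array([0,144.])+s*d+(2+lift)*n+c*np.array([np.cos(q),-np.sin(q)])
    return W(g[0],F.y,g[1]),ori(-q,-1)
E
python3 - <<'E'
from h import *; from station import *
for L in (1.4,1.,.6,.3,0): 
    j=ik(*lev(L));print(L,None if j is None else np.round(j,2))
P,q,s=tool(66,141.7);move_linear(P,feed=30,rotation=q)
release();f=np.array(get_contact_force());print("rel",f.round(1),get_width())
z=R.from_quat(get_orientation()).as_matrix()[:,2]
move_linear(np.array(get_ee_pos())-70*z,feed=100)
grasp(20);print(get_width())
P,q=lev(1.4,lift=4);move_linear(P,feed=100,rotation=q)
print(get_time_s(),np.round(get_contact_force(),1))
i=camera_info("wrist");p,d=snapshot("wrist");cv2.imwrite("pics/w7.png",p);np.save("w7.npy",d)
s,_=snapshot("scene")
a=p[100:390,170:470];b=cv2.resize(s[110:220,280:400],None,fx=2.64,fy=2.64,interpolation=2)
cv2.imwrite("pics/v8.png",np.hstack([a,b]))
E
```

```text
1.4 [-0.2   1.19  0.05  0.74 -0.07  1.98 -1.6 ]
1.0 [-0.21  0.99  0.05  1.13 -0.06  1.57 -1.6 ]
0.6 [-0.22  0.85  0.04  1.45 -0.06  1.17 -1.6 ]
0.3 [-0.23  0.78  0.04  1.66 -0.05  0.87 -1.6 ]
0 [-0.24  0.73  0.04  1.86 -0.05  0.55 -1.6 ]
rel [-0.6  0.2  0.2] 85.21850078718101
-0.4495911236235031
18.9167 [-0.8  0.2 -0.2]
```

View pics/v8.png

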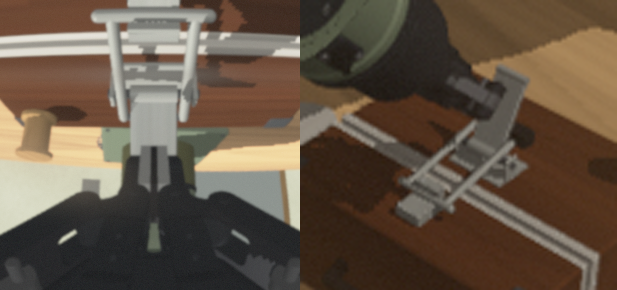

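Run:
```python
from h import *; from station import *
for L in np.arange(1.4,.14,-.06):
    P,q=lev(L);move_linear(P,feed=60,rotation=q);f=np.array(get_contact_force())
    print(round(L,2),f.round(1),end="; ")
    if np.linalg.norm(f)>20: print("STOP");break
else:
    f=np.array(get_contact_force());d=0
    for L in np.arange(.12,-.1,-.01):
        P,q=lev(L);move_linear(P,feed=20,rotation=q);f=np.array(get_contact_force());print(round(L,3),f.round(1),end="; ")
        if f[2]>11: break
print(get_time_s())
```

```text
1.4 [-0.2  0.4  0.2]; 1.34 [ 0.1  0.4 -0.1]; 1.28 [-0.6  0.1  1.8]; 1.22 [ 0.2 -0.5  0.3]; 1.16 [ 0.8  0.6 -0.3]; 1.1 [-0.5  0.7  0.2]; 1.04 [2.6 1.4 1.9]; 0.98 [2.5 0.4 1.6]; 0.92 [4.5 0.4 2.1]; 0.86 [4.  0.3 2.5]; 0.8 [3.5 0.4 3. ]; 0.74 [2.9 0.7 2. ]; 0.68 [ 2.7 -0.8  1.3]; 0.62 [2.  0.5 1.5]; 0.56 [ 1.3 -0.2  2.4]; 0.5 [ 1.8 -0.1  1.6]; 0.44 [ 1.3 -0.   0.5]; 0.38 [ 0.5 -0.   1.8]; 0.32 [-0.4 -0.1  1.6]; 0.26 [0.1 0.5 0.2]; 0.2 [ 0.4  0.1 -0.4]; 0.12 [ 1.  -0.6 -0.4]; 0.11 [0.4 0.7 1. ]; 0.1 [-0.5  0.4  0.3]; 0.09 [-0.1  0.7 -0.4]; 0.08 [ 0.9  0.2 -0.5]; 0.07 [ 0.3 -0.2  0.1]; 0.06 [-0.3 -0.2 -0.3]; 0.05 [-0.2  0.8  0.8]; 0.04 [ 0.1  0.  -0.2]; 0.03 [-0.1  0.5 -0.2]; 0.02 [-0.1  0.5  0. ]; 0.01 [-0.4 -0.7  0.2]; 0.0 [ 0.7 -0.1  2.3]; -0.01 [-1.9 -0.2 12.3]; 27.8417
```

Run:
```python
from h import *; from station import *
print(np.round(get_contact_force(),1))
P,q=lev(0);P[2]+=60;move_linear(P,feed=100)
goto(W(0,0,300),ori(0,-1))
i=camera_info("wrist");p,d=snapshot("wrist");cv2.imwrite("pics/w8.png",p);np.save("w8.npy",d);np.save("w8E.npy",i["extrinsics"])
Q=C(wcloud(d,i));parts(Q)
l=Q[(abs(Q[...,1])<10)&(Q[...,0]<-20)&(Q[...,0]>-60)&(Q[...,2]>138)&(Q[...,2]<200)]
print("lever",np.percentile(l,[2,50,98],axis=0).round(1).tolist(),np.polyfit(l[:,0],l[:,2],1))
print(get_time_s())
s,_=snapshot("scene")
a=cv2.resize(p[60:260,220:420],None,fx=2,fy=2,interpolation=2);b=cv2.resize(s[120:220,290:390],None,fx=4,fy=4,interpolation=2)
cv2.imwrite("pics/v9.png",np.hstack([a,b]))
```

```text
[-1.9 -0.2 12.3]
lip 252 [[52.7, -18.8, 146.0], [57.9, 0.3, 149.9], [62.3, 19.4, 151.5]]
foot 414 [[64.7, -10.4, 137.5], [73.0, 0.3, 139.1], [81.3, 10.9, 140.7]]
lever [[-59.4, -9.3, 144.6], [-39.2, 0.2, 146.1], [-20.7, 9.6, 147.4]] [-3.68556871e-03  1.45909267e+02]
29.1417
```

View pics/v9.png

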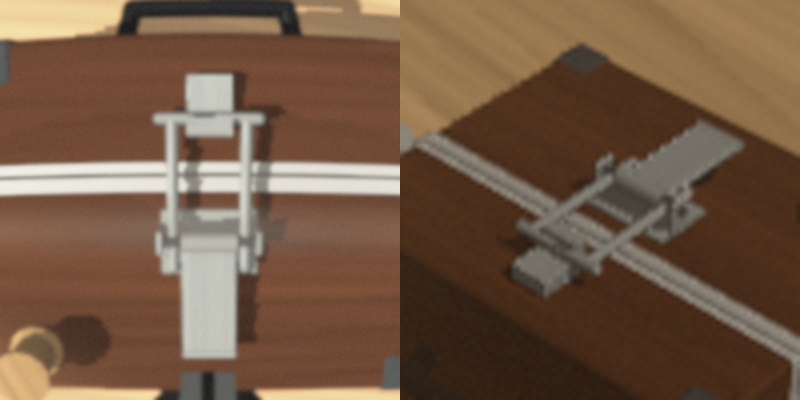

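Run:
```python
from h import *; from station import *
i=camera_info("wrist");i["extrinsics"]=np.load("w8E.npy");Q=C(wcloud(np.load("w8.npy"),i))
for r in range(106,132,2): print(r,np.nanmedian(Q[r,314:334],axis=0)[[0,2]].round(1),np.nanmedian(Q[r,299:303],axis=0).round(1))
hold(.5);print(np.round(get_contact_force(),1),get_time_s());sign_off()
```

```text
106 [ 73.5 139.2] [ 73.4  23.6 131.1]
108 [ 71.5 138.6] [ 71.3  23.7 129.9]
110 [ 69.6 139.1] [ 69.3  23.7 129.9]
112 [ 67.6 139.2] [ 67.3  23.7 130.8]
114 [ 65.6 139. ] [ 65.2  23.7 129.7]
116 [ 64.  143.3] [ 64.1  22.8 143.3]
118 [ 62.2 145.6] [ 62.3  22.7 145.6]
120 [ 60.7 150.4] [ 60.4  22.7 145.1]
122 [ 58.7 150. ] [ 58.3  22.8 144.2]
124 [ 56.8 150.1] [ 55.1  23.8 130.8]
126 [ 55.  150.4] [ 53.1  23.9 131. ]
128 [ 50.9 130.3] [ 51.   24.  129.7]
130 [ 48.9 130.4] [ 49.   23.9 130.4]
[-0.9 -0.   0.6] 29.6917
the job is handed in; nothing more can be done
```

The case is latched shut and handed in at about 29.7 s on the robot's clock.

I gripped the loop across its legs, carried the bar over the keeper's lip, and pulled it back against the post. After letting go, I pushed the lever down with closed fingers until it met the bumper. The bumper load peaked at about 12 N, well under the 35 N limit.

**Last checks, from the wrist camera's depth and the force reading:**
- **Bar:** its axis sits at about x = 61, z = 142, with the lip covering its lever side.
- **Lid:** the seam looks closed and the keeper has moved to its shut position, with its foot ending at about 81–82 mm.
- **Lever:** flat to within about 0.004 rad, with its top face at about 146 mm.
- **Robot:** clear of everything with force readings near zero. I only touched the loop and lever.

**One disagreement:** the pushing force faded to near zero from about 0.26 rad, earlier than the 0.1 rad given. The checks above still showed the bar seated and the lid shut.

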